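Tip a reagent cartridge out of the cold block and load the sprung feeder

TASK

Load the blue reagent cartridge into the feeder: it lies flush in its cold-block pocket, so press down on its ribbed thumb end until the other end tips up and stays up by itself with the gripper off it, then take it and lift it out. With it, push the feeder's orange sprung follower back, lay the cartridge flat in the track between follower and stop, and let go so that the follower closes on it and holds it against the stop. Leave the yellow cartridge lying in its pocket and do not shift or knock over the other things on the bench.

Things in the scene. Friction and masses are not known exactly. Their poses are not given: they have to be found in the camera images.
- cart_c (a point): centre of the BLUE reagent cartridge to load: smooth plastic block 90 mm long (its x), 38 wide (y), 22 thick (z), about 110 g, three white caps in its top. It starts level in either pocket of the cold block, top flush with the block's top, with 1 mm free beside it and at its +x end: no room to grip. Its -x end is the ribbed thumb end, over the slope; its +x end comes up
- cart_press (a point): middle of the blue cartridge's ribbed thumb end, on its top face, 34 mm from its centre towards -x. Pressing there by 11 to 13 mm tips the cartridge over the pocket's ridge; it then stays tipped by its own weight, gripper off, at 30 degrees
- cart: the blue cartridge; origin in the middle of its underside, 11 mm below cart_c, same axes. Tipped, its +x end stands 18 to 20 mm above the block's top, both long sides free there for a grip across the 38 mm width, about 33 mm from the centre (lean the gripper with it; finger tips can go 7 to 11 mm below the top face). It may have slid up to 6 mm down the slope
- nest: aluminium cold block, fixed, 140 mm (x) by 156 (y), flat top 52 mm above the bench; origin under its centre. Two pockets along x, centred at y = +37 and -37 mm, 40 wide, x = -52.5 to +48.5. Floor level 22 mm below the top from the ridge at x = 0 to +x, sloping down 30 degrees to -x. Wall at the -x end cut down to 33 mm above the bench. Cartridge +x = block +x
- cart2_c (a point): centre of the YELLOW cartridge in the other pocket, same size and axes as the blue one: leave it lying
- feeder: white cartridge feeder, fixed, base 180 x 94 mm, track along x; origin on the bench below the seat. Track floor 30 mm above the bench. Steel stop at the +x end: 28 mm wide, 14 high over the floor, inner face at x = +45. Guide rails 8 mm high over the floor, 42 apart, x = -100 to +12; from there to the stop the sides are free for fingers. End block 40 mm high at x = -115 to -133
- feeder_seat (a point): where the centre of a loaded cartridge lies: on the track's centre line, 41 mm above the bench (11 mm over the track floor), 45 mm from the stop's face; x along the track towards the stop, z up
- follower (a joint): travel in m of the orange sprung follower in the track: 0 = fully forward (face 70 mm from the stop), growing as it is pushed along the feeder's -x, to 0.045; 0.020 when it holds a cartridge against the stop. Soft spring: 2.2 N at 0, 3 N at 0.020; no latch. A cartridge held level above the stop's top pushes it back with its end and can then be lowered
- follower_face (a point): middle of the follower's front face (looks towards the feeder's +x), 36 mm wide and 49 mm high, from 1 mm to 50 mm over the track floor; this point is 25 mm over the floor
- marker: bystander: white marker pen with a red cap, 122 mm long, 16 mm thick, lying on the bench; origin under its middle
- vial: bystander: small jar, 28 mm across, 45 mm high, white cap; origin under its centre
- beaker: bystander: glass beaker, 70 mm across, 85 mm high; origin under its centre
- flask: bystander: white bottle with blue cap, 60 mm across, 130 mm high; origin under its centre
- tipbox: bystander: grey box with yellow lid, 85 x 120 x 68 mm; origin under its centre
- carton: bystander: paper carton with a red end, 80 x 120 x 60 mm; origin under its centre
Not all that is in view belongs to the job. There is more than one size of the cart; the job needs the smaller.

How it is judged (in metres and radians):
On the way, in this order (a step that is already met when the one before it is completed fails the run):
1. the blue cartridge has been tipped up in its pocket and stays tipped with the gripper off it (angle between cart_c's own z axis and vertical between 0.4 and 0.65 rad and z of cart_c in the frame of nest below 0.06 m and x of cart_c in the frame of nest between -0.02 and 0.02 m and contact force between the fingers and cart below 0.05 N), for 0.2 s.
2. the blue cartridge is held clear above the cold block (height (world z) of cart_c above 0.075 m and contact force between the fingers and cart above 0.5 N), for 0.1 s.
3. the follower has been pushed back far enough by the blue cartridge (value of joint follower above 0.0215 m and contact force between cart and follower above 0.3 N), for 0.1 s.
At the end, for the whole second after the job is handed in: The blue cartridge lies flat on the track floor (height within 3 mm, tilt under 0.08 rad), along the track (within 0.1 rad, either way round), its centre within 6 mm of the seat, at rest and let go, with the follower (travel 0.015 to 0.025 m) pressing on it (horizontal distance between cart_c and feeder_seat below 0.006 m and z of cart_c in the frame of feeder_seat between -0.003 and 0.003 m and angle between cart_c's own z axis and vertical below 0.08 rad and angle between the x axis of cart_c and the x axis of feeder_seat, either way round below 0.1 rad and value of joint follower between 0.015 and 0.025 m and contact force between cart and follower above 0.3 N and linear speed of cart below 0.01 m/s and contact force between the fingers and cart below 0.05 N); the robot touches nothing.
It fails at once if the yellow cartridge is tipped or moved more than 15 mm (distance of cart2_c from where it was at the start of the episode above 0.015 m or angle between cart2_c's own z axis and vertical above 0.2 rad).
It fails at once if a bystander is shifted by more than 30 mm or knocked over (distance of any of marker, vial, beaker, flask, tipbox, carton from where it was at the start of the episode above 0.03 m or angle between any of marker, vial, beaker, flask, tipbox, carton's own z axis and vertical above 0.5 rad).
It also fails if it takes over 51 s, if anything falls off the work surface, if the arm or the gripper's body presses on something with over 40 N, if the wrist force passes 120 N, or if a joint passes its speed limit or range.

ROBOT

A 6-joint arm with a two-finger parallel gripper is mounted at the origin on the work surface. World frame = base frame: x ahead of the robot, y to its left, z up, the work surface at z = 0. Lengths are in m, angles in degrees, forces in N, time in s.
With the tool pointing down it reaches from about 0.425 to 0.95 m from the base axis. Payload 14.7 kg.
Tool frame: the origin (TCP) lies on the mounting face of the last link; the fingertips stand 173 mm ahead of it and the grasp point (between the pads) lies 155 mm ahead of it (grip_depth is the x of the grasp point in the tool frame, in m); x points along the fingers, y is the direction in which the jaws open and shut, and the axes are right-handed (so a half turn about x gives the same grasp; the last joint's range is limited). The gripper opens to 85 mm and grips with 20 to 120 N. Pads are 22 mm wide; open, the fingers measure 114 mm over their backs; the gripper's body (76 mm by 85 mm) begins 54 mm behind the grasp point. The pads swing forward as they close: fully open they stand 13 mm farther back than shut.
Start: joints at [70.497, 27.513, 91.461, -0, 61.026, -2.67], TCP at [0.188, 0.622, 0.405] pointing down, gripper open.
Joint ranges: [-157.49, 157.49], [-46.99, 117.5], [13.45, 153.17], [-89.5, 269.5], [5.16, 153.95], [-167.48, 167.48]. Speed limits (degrees/s): [108.29, 108.29, 136.94, 172.46, 172.46, 172.46].

INTERFACE

Orientations are given as a 3x3 rotation matrix whose columns are the frame's x, y, z axes.
In Python, from station import get_state, capture, camera_model, sign_off, find_in, silhouettes, tip_of, grip_depth gives the robot as it stands. The module is installed in compiled form; this text tells all that it offers.
- The arm moves only by the tool apply_moves, never from a script. Its argument "motion" is a list that holds one entry, the list of rows, each a list of 4 numbers: the shift along the world's x, y, z in cm, then the turn about the world's z in units of 6 degrees (1.0 is 6 degrees). A call has 1 to 12 rows; each row is the pose to reach, as a shift and turn from the pose commanded when the call began; what a row does not reach only later rows make up. A row lasts 1/12 s, in which the tool goes at most 41.7 mm and 7.16 degrees, less where a joint would pass 70% of its speed; a pose out of reach is approached as far as the arm can. A call with a gripper value outside its range is refused whole. "hand" is the opening, from -1 (shut) to 1 (fully open), so that 0 is half open, set as the call begins (left out, the last holds). The fingers move at their own pace and stop on an object; "newtons" is the grip in N (left out, the last holds). Time passes only in rows, so rows that repeat a pose let the fingers close. It gives the time, the measured TCP pose, the force and the opening at its end, in the units of the state.
- get_state(): the state, without advancing time (a new reading comes with each control period).
- capture(name): name is "scene" or "top"; returns (picture, depth): 384x512x3 uint8, red, green, blue; 384x512 float32, m along the optical axis (not along the pixel's ray), 0 where there is no reading.
- camera_model(name): a dict with "fx", "fy", "cx", "cy" (pixels), "D" ([k1, k2, p1, p2, k3] as OpenCV has them; the pictures are not rectified), "cam_to_world" (4x4, takes a point from camera to world coordinates). Camera axes: x right, y down, z forward; pixel columns grow to the right and rows downward; lengths in m; the calibration is good to about 2 mm. A picture is of the moment at which its call begins. camera_model takes no time and is no camera call.
- sign_off(): hands the job in, once; it reports no verdict.
Trained networks look in the newest picture that a camera, given by its name, has taken for a name from the list of things; names that differ only in an ending like _2 or _b are one class to them, and where a whole thing is asked for, a point or a joint stands for the part that bears it (a point fixed in the world has none). Each returns a list of dicts, best first, with "conf" (0 to 1); they miss things now and then, are a little off and sometimes report something else, mostly with a low value. They report only what shows in the picture. A call takes as long as a camera call. They do not tell look-alikes from the thing itself.
- find_in(thing, camera): "box" ([left, top, right, bottom] in pixels, round what is visible of it).
- silhouettes(thing, camera): "mask" (384x512 bool, what is visible of it) and "box" ([left, top, right, bottom] in pixels, round what is visible of it).
- tip_of(thing, camera): "point" ([row, column] in pixels: a listed point, or the origin of a listed thing).
The state is a dict: "time": time; "qpos": joint angles; "joint_vel": joint speeds; "effort": joint torques, N m; "position": TCP position; "tcp_rot": TCP orientation; "contact_force": force on the tool from outside, world axes, zero at the start; "wrist_torque": the same for the moment, N m; "gripper_width": finger opening in m.
Only numpy, scipy, OpenCV 4.12 (cv2) and the standard library are available. Lean on these libraries where they do the work, as an engineer would, in place of code of your own. Each camera call takes 0.05 s, during which the arm holds its last target. There are 200 camera calls.

## Working session

There is one attempt and no reset: what is moved stays moved. The work goes in short steps, Python scripts to look and compute and a tool call to move; the robot and the scene stay as the last step left them, time stands still between calls to the robot, and variables do not carry over. Pictures are saved under pics/ and viewed, about 8 in all and at most 12, crops included, and the job is handed in when it is done.

Besides the shell and the picture viewer there is one more tool, called by a JSON object that holds its "fn" and its "kwargs", one argument or row to a line. apply_moves: Moves the arm, as the interface text tells. Its arguments: {"type":"object","properties":{"motion":{"type":"array","items":{"type":"array","items":{"type":"array","items":{"type":"number"}}}},"hand":{"type":"number"},"newtons":{"type":"number"}},"required":["motion"]}

```bash
mkdir -p pics; ls; cat > h.py <<'E'
import numpy as np, cv2, pickle
from station import *
def cap(n):
    p,d=capture(n); np.savez(f'{n}.npz',p=p,d=d); return p,d
def pts(n,d,mask=None):
    m=camera_model(n); K=np.array([[m['fx'],0,m['cx']],[0,m['fy'],m['cy']],[0,0,1.]])
    v,u=np.nonzero((d>0)&(np.ones_like(d,bool) if mask is None else mask))
    q=cv2.undistortPoints(np.stack([u,v],1).astype(float)[:,None],K,np.array(m['D'],float))[:,0]
    z=d[v,u]; c=np.c_[q*z[:,None],z]; T=np.array(m['cam_to_world'])
    return c@T[:3,:3].T+T[:3,3], np.c_[v,u]
def wmap(n,d):
    W=np.full(d.shape+(3,),np.nan); P,i=pts(n,d); W[i[:,0],i[:,1]]=P; return W
E
python3 - <<'E'
from h import *
s=get_state(); print({k:np.round(v,3).tolist() for k,v in s.items()}, grip_depth)
im=[]
for n in('scene','top'):
    p,d=cap(n); im.append(p); W=wmap(n,d)
    print(n,np.round(camera_model(n)['cam_to_world'],3).tolist(),camera_model(n)['fx'])
    for t in('cart','nest','feeder','follower'):
        for r in find_in(t,n)[:4]: print(t,np.round(r['box']),round(r['conf'],2))
    for t in('cart_c','cart_press','cart2_c','feeder_seat','follower_face','nest','feeder'):
        for r in tip_of(t,n)[:3]:
            a,b=np.round(r['point']).astype(int); print(t,a,b,round(r['conf'],2),np.round(W[min(a,383),min(b,511)],3))
    cv2.imwrite(f'pics/{n}0.png',cv2.resize(p[:,:,::-1],(800,600)))
E
```

```text
pics
{'time': 0.0, 'qpos': [70.498, 27.549, 91.495, 0.001, 61.027, -2.67], 'joint_vel': [-0.079, -0.045, -0.099, 0.045, 0.063, -0.018], 'effort': [-0.002, -95.063, -43.019, -0.0, 0.013, -0.0], 'position': [0.188, 0.622, 0.404], 'tcp_rot': [[-0.0, 0.29, 0.957], [-0.001, 0.957, -0.29], [-1.0, -0.001, -0.0]], 'contact_force': [-0.568, -0.014, 0.093], 'wrist_torque': [0.017, 0.005, -0.013], 'gripper_width': 0.085} 0.1547
scene [[0.502, 0.701, -0.507, 1.145], [0.865, -0.417, 0.279, -0.376], [-0.016, -0.579, -0.815, 0.906], [0.0, 0.0, 0.0, 1.0]] 446.050177849388
cart [192. 198. 212. 232.] 0.82
cart [123. 253. 164. 310.] 0.57
nest [184. 178. 258. 250.] 0.56
feeder [287.  93. 357. 158.] 0.91
feeder [192. 194. 212. 233.] 0.33
follower [313. 108. 328. 124.] 0.64
cart_c 284 146 0.88 [ 0.679 -0.401  0.033]
cart_c 213 203 0.86 [ 0.593 -0.224  0.053]
cart_c 276 144 0.8 [ 0.657 -0.398  0.027]
cart_press 297 137 0.71 [ 0.694 -0.428  0.029]
cart_press 203 202 0.62 [ 0.567 -0.214  0.053]
cart2_c 211 235 0.7 [ 0.626 -0.159  0.054]
feeder_seat 125 329 0.73 [0.497 0.196 0.03 ]
feeder_seat 210 232 0.36 [ 
[... 436 characters left out ...]
] 0.58
nest [252. 162. 319. 230.] 0.89
nest [136. 210. 174. 279.] 0.35
feeder [214. 185. 226. 194.] 0.67
feeder [136. 206. 175. 280.] 0.58
follower [143. 239. 163. 252.] 0.69
cart_c 175 364 0.98 [ 0.652 -0.404  0.032]
cart_c 176 364 0.96 [ 0.649 -0.404  0.03 ]
cart_c 198 301 0.92 [ 0.587 -0.222  0.054]
cart_press 210 295 0.9 [ 0.554 -0.205  0.054]
cart_press 158 373 0.9 [ 0.702 -0.434  0.026]
cart2_c 188 273 0.77 [ 0.614 -0.147  0.057]
feeder_seat 230 156 0.67 [0.506 0.172 0.032]
feeder_seat 198 299 0.66 [ 0.587 -0.217  0.053]
follower_face 245 149 0.66 [0.466 0.177 0.075]
nest 197 287 0.81 [ 0.59  -0.185  0.052]
feeder 234 159 0.58 [0.495 0.163 0.034]
feeder 144 152 0.46 [0.736 0.178 0.074]
```

View pics/scene0.png

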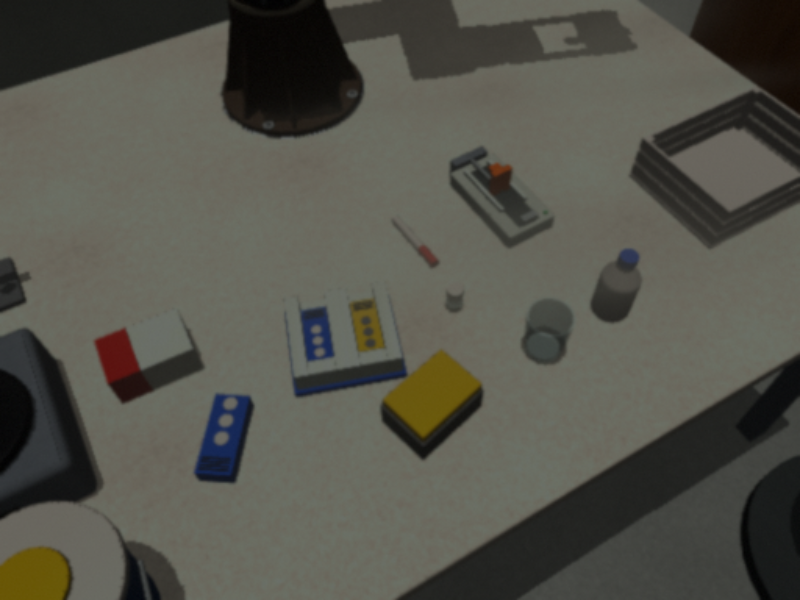

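View pics/top0.png

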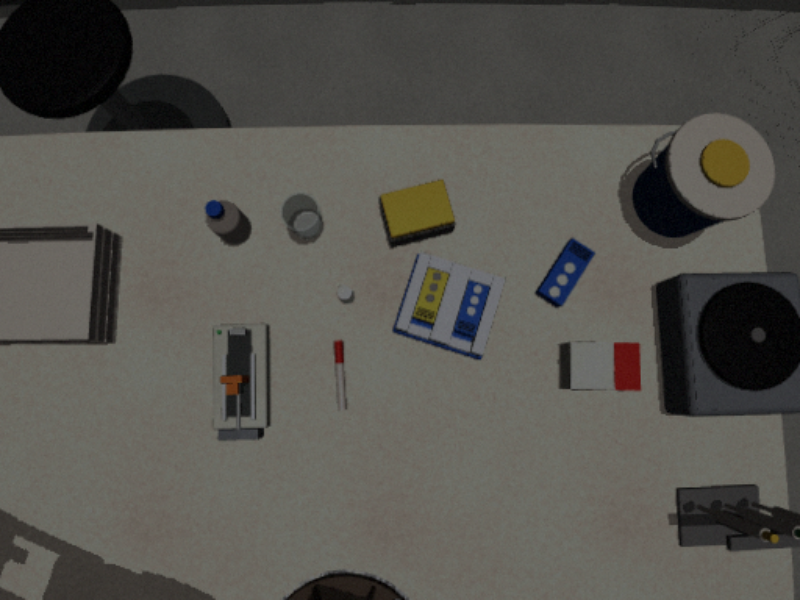

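The first picture and the top view agree. Three things could be taken for the cartridge (native top px, col,row):
- blue in the cold-block pocket at (301,198)
- a larger blue cartridge loose on the bench at (364,175)
- yellow in the pocket at (273,188)

I choose the blue one in the pocket. Its thumb end faces the robot (lower end in the top picture). The feeder is at (155,240), with its stop facing away from the robot.

```bash
python3 - <<'E'
from h import *
out={}
for n in('top','scene'):
    z=np.load(n+'.npz'); p,d=z['p'],z['d']; W=wmap(n,d)
    # bench height
    zz=W[...,2]; reg=(W[...,0]>.3)&(W[...,0]<.8)&(np.abs(W[...,1])<.4)&(np.abs(zz)<.015)
    print(n,'bench',np.nanmedian(zz[reg]))
    m=(np.abs(zz-.053)<.008)&(np.abs(W[...,0]-.59)<.13)&(np.abs(W[...,1]+.185)<.12)
    k,l,st,_=cv2.connectedComponentsWithStats(m.astype(np.uint8)); i=1+np.argmax(st[1:,4]); m=l==i
    print(n,'nest',cv2.minAreaRect(W[m][:,:2].astype(np.float32)*1000),np.median(W[m][:,2]))
    hsv=cv2.cvtColor(p,cv2.COLOR_RGB2HSV)
    blue=(hsv[...,0]>105)&(hsv[...,0]<130)&(hsv[...,1]>120)
    org=(hsv[...,0]<14)&(hsv[...,1]>150)&(np.abs(W[...,1]-.17)<.1)&(np.abs(W[...,0]-.47)<.08)
    ye=(hsv[...,0]>15)&(hsv[...,0]<35)&(hsv[...,1]>120)
    for nm,mm in(('blue',blue&m),('yellow',ye&m),('fol',org)):
        if mm.sum()>9: print(nm,mm.sum(),cv2.minAreaRect(W[mm][:,:2].astype(np.float32)*1000),np.percentile(W[mm][:,2],[5,50,95]))
    fm=(zz>.015)&(np.abs(W[...,1]-.165)<.1)&(np.abs(W[...,0]-.47)<.14)
    k,l,st,_=cv2.connectedComponentsWithStats(fm.astype(np.uint8)); fm=l==1+np.argmax(st[1:,4])
    print('feeder',cv2.minAreaRect(W[fm][:,:2].astype(np.float32)*1000))
    for lo,hi in((.026,.034),(.035,.042),(.042,.05),(.06,.09)):
        q=fm&(zz>lo)&(zz<hi); print(lo,q.sum(),cv2.minAreaRect(W[q][:,:2].astype(np.float32)*1000))
    for t in('marker','vial','beaker','flask','tipbox','carton'):
        for r in silhouettes(t,n)[:1]:
            P=W[r['mask']]; print(t,round(r['conf'],2),np.round(np.nanpercentile(P,5,axis=0),3),np.round(np.nanpercentile(P,95,axis=0),3))
p=np.load('top.npz')['p'][:,:,::-1]
a=cv2.resize(p[150:240,245:325],None,fx=6,fy=6,interpolation=2);b=cv2.resize(p[200:290,125:185],(360,540),interpolation=2)
c=np.hstack([a,b])
c=cv2.convertScaleAbs(c,alpha=1.8);cv2.imwrite('pics/crop.png',c[:, :800]);print(c.shape)
E
```

```text
top bench 0.0015455144102698437
top nest ((600.8067016601562, -187.86697387695312), (156.51683044433594, 140.7820587158203), 71.48020935058594) 0.0535302826996743
blue 378 ((590.0302124023438, -224.3961639404297), (38.17924880981445, 87.88326263427734), 71.48118591308594) [0.05069651 0.05341898 0.05618591]
yellow 372 ((613.5081176757812, -154.1790313720703), (37.56727981567383, 88.1899185180664), 70.77387237548828) [0.05081784 0.05361081 0.05654017]
fol 138 ((463.8246765136719, 181.70687866210938), (42.06917953491211, 31.033288955688477), 89.2608413696289) [0.05580349 0.07635239 0.08330541]
feeder ((470.0694274902344, 179.68057250976562), (199.35073852539062, 97.00542449951172), 1.0720168352127075)
0.026 1641 ((470.8912658691406, 179.70510864257812), (197.70535278320312, 97.00094604492188), 1.064220905303955)
0.035 473 ((468.664794921875, 178.3745880126953), (88.7288818359375, 195.21319580078125), 89.68496704101562)
0.042 129 ((465.7708435058594, 175.3264617919922), (66.96345520019531, 188.41787719726562), 89.92786407470703)
0.06 138 ((463.6228332519531, 178.46238708496094), (35.8266
[... 1121 characters left out ...]
86328), 1.5951861143112183)
0.035 350 ((467.7351989746094, 176.07797241210938), (190.12623596191406, 69.48506927490234), 0.9558032155036926)
0.042 84 ((468.8564147949219, 175.12957763671875), (188.6951141357422, 62.09259033203125), 1.593625783920288)
0.06 150 ((463.7404479980469, 178.23028564453125), (35.52519607543945, 38.09267044067383), 1.583510398864746)
marker 0.63 [ 0.426 -0.003 -0.001] [0.538 0.017 0.017]
vial 0.7 [ 0.612 -0.018  0.008] [0.635 0.004 0.048]
beaker 0.88 [0.727 0.036 0.013] [0.788 0.098 0.086]
flask 0.97 [0.735 0.173 0.013] [0.779 0.21  0.13 ]
tipbox 0.94 [ 0.732 -0.194  0.013] [ 0.815 -0.083  0.071]
carton 0.86 [ 0.453 -0.504  0.009] [ 0.529 -0.392  0.063]
(540, 840, 3)
```

View pics/crop.png

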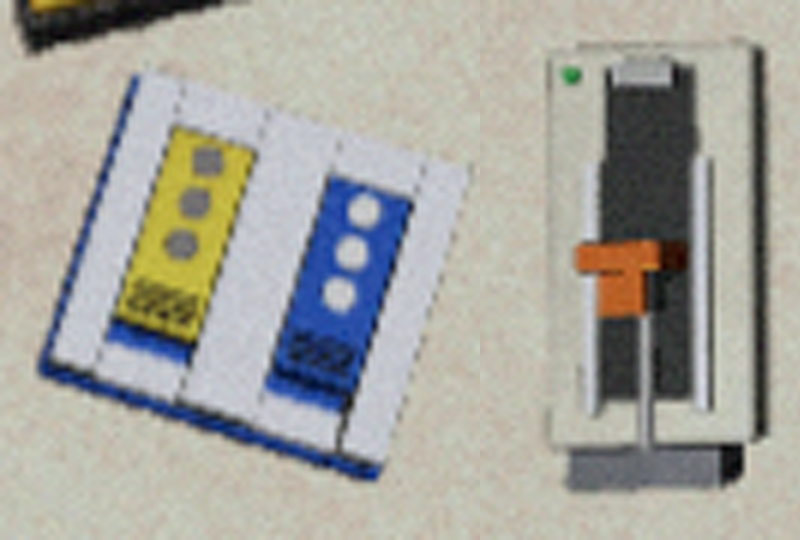

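The crop shows the chosen blue cartridge flush in the right-hand pocket, ribs at (320,350), with yellow in the left-hand pocket. On the right is the feeder with its stop at the top (640,70) and the follower at (630,255). I'll move over the ribs with the gripper shut.

{"fn": "apply_moves", "kwargs": {
  "motion": [
    [[33.2, -42.2, 0, -0.3], [33.2, -42.2, 0, -0.3], [33.2, -42.2, 0, -0.3], [33.2, -42.2, 0, -0.3], [33.2, -42.2, 0, -0.3], [33.2, -42.2, 0, -0.3], [33.2, -42.2, 0, -0.3], [33.2, -42.2, 0, -0.3], [33.2, -42.2, 0, -0.3], [33.2, -42.2, 0, -0.3], [33.2, -42.2, 0, -0.3], [33.2, -42.2, 0, -0.3]]
  ],
  "hand": -1
}}

```text
time: 2.8
position: [0.4983, 0.2273, 0.405]
tcp_rot: [[0.0, 0.319, 0.948], [0.0, 0.948, -0.319], [-1.0, 0.0, 0.0]]
contact_force: [1.1, 0.5, 0.1]
gripper_width: -0.0006
```

```bash
python3 - <<'E'
from h import *
import station
s=get_state();print(station.grip_depth,s['time'],s['position'],s['tcp_rot'][:2],s['gripper_width'])
# feeder profile in feeder frame
a=np.deg2rad(1.2);ex=np.array([np.cos(a),np.sin(a)]);ey=np.array([-ex[1],ex[0]])
for n in('top','scene'):
    d=np.load(n+'.npz')['d'];W=wmap(n,d).reshape(-1,3);W=W[~np.isnan(W[:,0])]
    q=W[:,:2]-[.505,.178];u=q@ex*1000;v=q@ey*1000;z=W[:,2]*1000
    print(n)
    k=(abs(v)<10)&(abs(u)<140);H=[(int(b),np.round(np.median(z[k&(abs(u-b)<2)])) if (k&(abs(u-b)<2)).any() else None) for b in range(-140,75,4)]
    print(*[f'{b}:{h}' for b,h in H])
    k=(abs(v)<60)&(abs(u+70)<25);print(*[f'{b}:{np.median(z[k&(abs(v-b)<1.5)]):.0f}' for b in range(-54,56,3) if (k&(abs(v-b)<1.5)).any()])
    for u0 in(-90,20): 
        k=(abs(u-u0)<25)&(abs(v)<70)&(z>15);print('side extents',u0,np.percentile(v[k],[1,99]))
E
```

```text
0.1547 2.8 [0.49830559 0.2273103  0.40495022] [[ 4.40130317e-04  3.19493581e-01  9.47588338e-01]
 [ 2.01108752e-04  9.47588382e-01 -3.19493689e-01]] -0.0005792834983449622
top
-140:None -136:None -132:42.0 -128:42.0 -124:42.0 -120:41.0 -116:39.0 -112:32.0 -108:31.0 -104:33.0 -100:35.0 -96:33.0 -92:34.0 -88:33.0 -84:32.0 -80:33.0 -76:33.0 -72:33.0 -68:33.0 -64:34.0 -60:34.0 -56:71.0 -52:71.0 -48:73.0 -44:73.0 -40:72.0 -36:81.0 -32:82.0 -28:81.0 -24:32.0 -20:32.0 -16:32.0 -12:31.0 -8:32.0 -4:33.0 0:33.0 4:33.0 8:32.0 12:32.0 16:32.0 20:32.0 24:32.0 28:32.0 32:33.0 36:32.0 40:32.0 44:34.0 48:45.0 52:45.0 56:47.0 60:32.0 64:31.0 68:4.0 72:2.0
-54:2 -51:2 -48:1 -45:16 -42:31 -39:32 -36:31 -33:32 -30:31 -27:33 -24:38 -21:39 -18:39 -15:31 -12:32 -9:32 -6:33 -3:33 0:38 3:42 6:41 9:33 12:33 15:31 18:32 21:32 24:36 27:39 30:39 33:33 36:31 39:31 42:31 45:30 48:30
side extents -90 [-45.65918087  46.12215548]
side extents 20 [-45.602515    49.42733448]
scene
-140:None -136:None -132:40.0 -128:39.0 -124:40.0 -120:41.0 -116:37.0 -112:34.0 -108:31.0 -104:32.0 -100:30.0 -96:31.0 -92:31.0 -88:33.0 -84:30.0 -80:36.0 -76:32.0 -72:34.0 -68:35.0 -64:33.0 -60:33.0 -56:72.0 -52:70.0 -48:73.0 -44:75.0 -40:75.0 -36:79.0 -32:79.0 -28:60.0 -24:49.0 -20:31.0 -16:30.0 -12:30.0 -8:30.0 -4:31.0 0:31.0 4:31.0 8:30.0 12:31.0 16:31.0 20:30.0 24:30.0 28:30.0 32:29.0 36:32.0 40:None 44:40.0 48:44.0 52:44.0 56:37.0 60:30.0 64:15.0 68:-0.0 72:1.0
-54:0 -51:-0 -48:14 -45:18 -42:31 -39:30 -36:30 -33:30 -30:31 -27:35 -24:38 -21:37 -15:31 -12:31 -9:29 -6:32 -3:37 0:39 3:68 6:72 9:33 12:31 15:30 18:36 21:36 24:38 27:37 39:32 42:31 45:28 48:26 51:26
side extents -90 [-47.99900994  43.80579639]
side extents 20 [-47.24331759  47.91624468]
```

{"fn": "apply_moves", "kwargs": {
  "motion": [
    [[4, -43.5, -9.5, 0], [4, -43.5, -9.5, 0], [4, -43.5, -9.5, 0], [4, -43.5, -9.5, 0], [4, -43.5, -9.5, 0], [4, -43.5, -9.5, 0], [4, -43.5, -9.5, 0], [4, -43.5, -9.5, 0], [4, -43.5, -9.5, 0], [4, -43.5, -9.5, 0], [4, -43.5, -9.5, 0], [4, -43.5, -9.5, 0]]
  ]
}}

```text
time: 3.8
position: [0.5376, -0.2108, 0.3086]
tcp_rot: [[0.0, 0.323, 0.946], [-0.001, 0.946, -0.323], [-1.0, -0.001, 0.001]]
contact_force: [-1.3, 0.6, -0.1]
gripper_width: 0.0
```

{"fn": "apply_moves", "kwargs": {
  "motion": [
    [[0, 0, 0, 0], [0, 0, 0, 0], [0, 0, 0, 0]]
  ]
}}

```text
time: 4.05
position: [0.5373, -0.2049, 0.3099]
tcp_rot: [[-0.0, 0.319, 0.948], [0.0, 0.948, -0.319], [-1.0, 0.0, -0.0]]
contact_force: [-0.3, -0.0, -0.5]
gripper_width: -0.0001
```

{"fn": "apply_moves", "kwargs": {
  "motion": [
    [[1.4, -0.6, -2, 0], [1.4, -0.6, -4, 0], [1.4, -0.6, -6.2, 0], [1.4, -0.6, -6.2, 0], [1.4, -0.6, -6.2, 0]]
  ]
}}

```text
time: 4.47
position: [0.5512, -0.2106, 0.2475]
tcp_rot: [[-0.002, 0.318, 0.948], [0.001, 0.948, -0.318], [-1.0, 0.0, -0.002]]
contact_force: [0.5, -0.2, 0.1]
gripper_width: -0.0001
```

```bash
python3 - <<'E'
from h import *
s=get_state();print(s['position'],s['contact_force'])
for n in('scene','top'):
    p,d=cap(n);W=wmap(n,d)
    k=(np.abs(W[...,0]-.551)<.05)&(np.abs(W[...,1]+.211)<.05)&(W[...,2]>.06)
    if k.any(): print(n,k.sum(),np.sort(W[k][:,2])[:8])
p=np.load('scene.npz')['p'][:,:,::-1]
cv2.imwrite('pics/press.png',cv2.convertScaleAbs(cv2.resize(p[140:260,150:290],(700,600),interpolation=2),alpha=1.8))
E
```

```text
[ 0.55116722 -0.21061481  0.24745346] [ 0.47166712 -0.20754437  0.11009623]
scene 8149 [0.07668095 0.07745294 0.08009187 0.0802319  0.08063517 0.08088657
 0.08182547 0.08201226]
top 4756 [0.26677489 0.26705909 0.26812324 0.26940677 0.26982264 0.2698284
 0.27046898 0.27113501]
```

View pics/press.png

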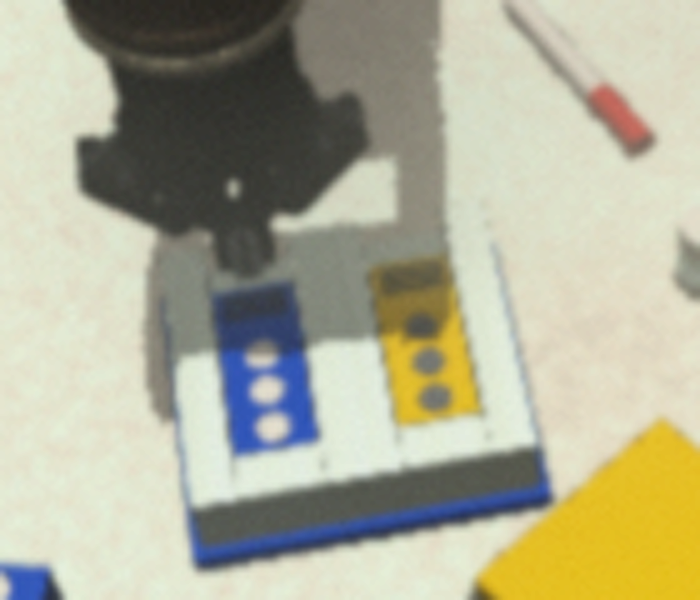

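The shut tips hang above the ribs at about (245,265), roughly 24 mm up, so the shut tip length is about 173 mm. I'll press down in steps.

{"fn": "apply_moves", "kwargs": {
  "motion": [
    [[0, 0, -1, 0], [0, 0, -2, 0], [0, 0, -2.4, 0], [0, 0, -2.7, 0], [0, 0, -2.7, 0]]
  ]
}}

```text
time: 4.98
position: [0.5511, -0.2117, 0.2199]
tcp_rot: [[-0.001, 0.32, 0.948], [0.001, 0.948, -0.32], [-1.0, 0.0, -0.001]]
contact_force: [-0.8, 0.3, 0.2]
gripper_width: -0.0003
```

{"fn": "apply_moves", "kwargs": {
  "motion": [
    [[0, 0, -0.3, 0], [0, 0, -0.6, 0], [0, 0, -0.9, 0], [0, 0, -0.9, 0]]
  ]
}}

```text
time: 5.32
position: [0.5514, -0.2119, 0.2114]
tcp_rot: [[0.0, 0.32, 0.948], [-0.0, 0.948, -0.32], [-1.0, -0.0, 0.0]]
contact_force: [-1.1, -0.3, 2.0]
gripper_width: 0.0002
```

{"fn": "apply_moves", "kwargs": {
  "motion": [
    [[0, 0, -0.2, 0], [0, 0, -0.2, 0], [0, 0, 2, 0], [0, 0, 5, 0], [-4, 4, 9, 0], [-7, 8, 13, 0], [-7, 10, 15, 0], [-7, 10, 15, 0], [-7, 10, 15, 0]]
  ]
}}

```text
time: 6.07
position: [0.48, -0.1091, 0.3654]
tcp_rot: [[0.003, 0.318, 0.948], [-0.0, 0.948, -0.318], [-1.0, 0.001, 0.003]]
contact_force: [2.2, -0.7, 0.3]
gripper_width: -0.0
```

```bash
cat > cart.py <<'E'
from h import *
c=np.array([.590,-.2243]);ex=np.array([.9472,-.3206]);ey=np.array([.3206,.9472])
s=get_state();print(s['time'],s['position'],s['contact_force'])
ims=[]
for n in('scene','top'):
    p,d=cap(n);W=wmap(n,d);hsv=cv2.cvtColor(p,cv2.COLOR_RGB2HSV)
    q=W[...,:2]-c;u=q@ex*1000;v=q@ey*1000;z=W[...,2]*1000
    k=(abs(v)<12)&(abs(u)<75)
    print(n,*[f'{b}:{np.median(z[k&(abs(u-b)<2.5)]):.0f}' for b in range(-60,65,5) if (k&(abs(u-b)<2.5)).any()])
    k=(abs(u-33)<15)&(z>58)&(abs(v)<40); 
    if k.any(): print('v ext',np.percentile(v[k],[3,97]),'u max',np.percentile(u[(z>57)&(abs(v)<30)&(abs(u)<70)],98))
    ims.append(p[140:260,150:290] if n=='scene' else p[150:240,245:325])
cv2.imwrite('pics/tip.png',cv2.convertScaleAbs(np.hstack([cv2.resize(i,(400,400),interpolation=2) for i in ims])[:,:,::-1],alpha=1.8))
E
python3 cart.py
```

```text
6.0667 [ 0.47997182 -0.10906342  0.36544388] [ 2.18555381 -0.73226149  0.26935725]
scene -60:33 -55:30 -50:29 -45:31 -40:34 -35:38 -30:41 -25:43 -20:46 -15:49 -10:52 -5:54 0:58 5:61 10:63 15:66 20:69 25:66 30:63 35:57 45:52 50:53 55:53 60:53
v ext [-18.95236035  16.67734718] u max 35.95288952368744
top -5:55 0:58 5:60 10:64 15:67 20:69 25:72 30:70 35:60 40:54 45:34 50:53 55:53 60:53
v ext [-16.78194402  19.30163454] u max 47.931722715759925
```

View pics/tip.png

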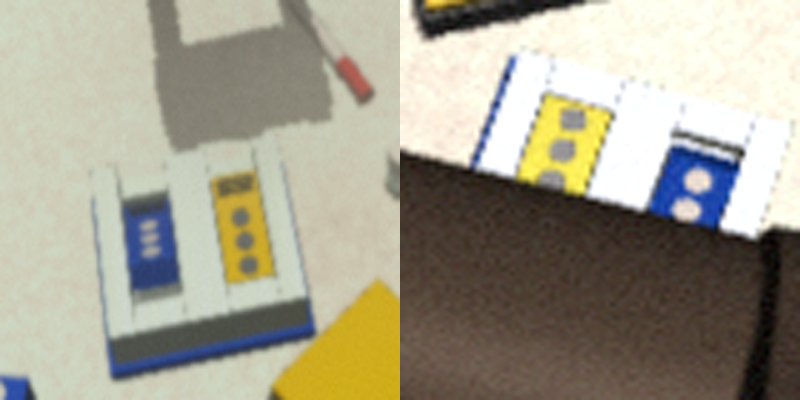

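The tipped cartridge shows clearly: blue at (150,235) in the left crop, and raised over the pocket end at (705,150) in the right crop. It lies at about 30° with its raised top edge near z = 72 mm and no gripper on it. Next I'll grip the raised end.

{"fn": "apply_moves", "kwargs": {
  "motion": [
    [[4, -4, 0, 0], [8, -8, -2, 0], [12, -11.2, -5, 0], [13, -12.1, -8, 0], [13, -12.1, -9.5, 0], [13, -12.1, -9.5, 0], [13, -12.1, -9.5, 0], [13, -12.1, -9.5, 0]]
  ],
  "hand": 0.35,
  "newtons": 50
}}

```text
time: 6.83
position: [0.6109, -0.2331, 0.2655]
tcp_rot: [[-0.002, 0.32, 0.947], [0.001, 0.947, -0.32], [-1.0, 0.0, -0.002]]
contact_force: [-0.6, -0.5, 0.6]
gripper_width: 0.0576
```

{"fn": "apply_moves", "kwargs": {
  "motion": [
    [[0, 0.15, -1.5, 0], [0, 0.15, -3, 0], [0, 0.15, -4, 0], [0, 0.15, -4, 0]]
  ]
}}

```text
time: 7.17
position: [0.6106, -0.2307, 0.2262]
tcp_rot: [[-0.001, 0.319, 0.948], [0.001, 0.948, -0.319], [-1.0, 0.0, -0.001]]
contact_force: [-0.3, 0.8, -0.3]
gripper_width: 0.0577
```

{"fn": "apply_moves", "kwargs": {
  "motion": [
    [[0, 0, 0, 0], [0, 0, 0, 0], [0, 0, 0, 0], [0, 0, 0, 0], [0, 0, 0, 0], [0, 0, 0, 0]]
  ],
  "hand": -1
}}

```text
time: 7.67
position: [0.6118, -0.2314, 0.2278]
tcp_rot: [[0.002, 0.32, 0.948], [-0.001, 0.948, -0.32], [-1.0, -0.0, 0.002]]
contact_force: [0.0, 0.9, 7.8]
gripper_width: 0.0367
```

{"fn": "apply_moves", "kwargs": {
  "motion": [
    [[0, 0, 0.5, 0], [0, 0, 1, 0], [0, 0, 2, 0], [0, 0, 4, 0], [0, 0, 7, 0], [0, 0, 10, 0], [0, 0, 10, 0], [0, 0, 10, 0]]
  ]
}}

```text
time: 8.33
position: [0.6119, -0.2316, 0.3294]
tcp_rot: [[0.004, 0.319, 0.948], [-0.002, 0.948, -0.319], [-1.0, -0.0, 0.004]]
contact_force: [0.4, -0.4, -2.0]
gripper_width: 0.0367
```

```bash
cat > held.py <<'E'
from h import *
s=get_state();print(s['time'],s['position'],s['contact_force'],s['gripper_width'])
p,d=cap('scene');W=wmap('scene',d);hsv=cv2.cvtColor(p,cv2.COLOR_RGB2HSV)
t=s['position'];q=W[...,:2]-t[:2];R=s['tcp_rot'];u=q@R[:2,2]*1000;v=q@R[:2,1]*1000;z=W[...,2]*1000
b=(hsv[...,0]>105)&(hsv[...,0]<130)&(hsv[...,1]>110)&(abs(u)<130)&(abs(v)<30)&(z>(t[2]-.28)*1000)
print(b.sum(),'tip z~',(t[2]-.173)*1000)
print(*[f'{c}:{np.median(z[b&(abs(u-c)<3)]):.0f}' for c in range(-100,70,6) if (b&(abs(u-c)<3)).any()])
r,cc=np.nonzero(b);y0,x0=int(np.median(r)),int(np.median(cc))
import sys
cv2.imwrite(sys.argv[1],cv2.convertScaleAbs(cv2.resize(p[max(0,y0-60):y0+60,max(0,x0-70):x0+70],(700,600),interpolation=2)[:,:,::-1],alpha=1.8))
E
python3 held.py pics/held.png
```

```text
8.3333 [ 0.61192326 -0.23157189  0.32941129] [ 0.37098389 -0.39589148 -1.99265197] 0.03672997332130365
9 tip z~ 156.4112887425717
-52:141 -46:143 -40:147 -34:152 -28:157 -16:163
```

View pics/held.png

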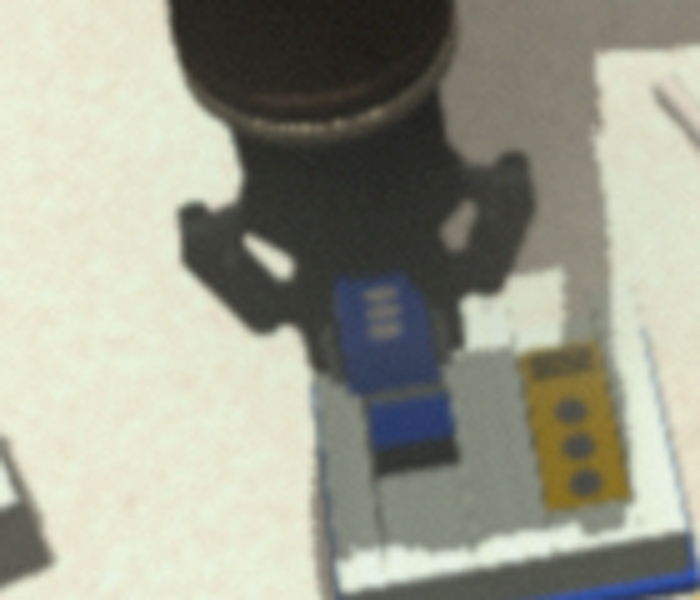

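It is held firmly at about 31° nose-up at (390,340), and yellow is still lying in its pocket at (575,430). The gripper can't lean, so I'll set the cartridge down flat on free bench near (0.65, 0.09), level it there and grip it again.

{"fn": "apply_moves", "kwargs": {
  "motion": [
    [[0, 3, 0, 0.3], [1, 7, 0, 0.8], [1.5, 11, 0, 1.3], [2, 15, 0, 1.8], [2.5, 19, 0, 2.3], [3, 23, 0, 2.8], [3.5, 27, -2, 3.3], [3.8, 30.5, -5, 3.3], [3.8, 32, -8, 3.3], [3.8, 32.2, -9.5, 3.3], [3.8, 32.2, -9.5, 3.3], [3.8, 32.2, -9.5, 3.3]]
  ]
}}

```text
time: 9.38
position: [0.6487, 0.0907, 0.2303]
tcp_rot: [[-0.003, -0.021, 1.0], [-0.0, 1.0, 0.021], [-1.0, -0.0, -0.003]]
contact_force: [-0.8, 0.5, -1.0]
gripper_width: 0.0364
```

{"fn": "apply_moves", "kwargs": {
  "motion": [
    [[0, 0, -0.5, 0], [0, 0, -1, 0], [0, 0, -1.5, 0], [0, 0, -2, 0], [0, 0, -2.5, 0], [0, 0, -2.5, 0]]
  ],
  "newtons": 20
}}

```text
time: 9.88
position: [0.6516, 0.09, 0.2082]
tcp_rot: [[0.006, -0.019, 1.0], [0.0, 1.0, 0.019], [-1.0, 0.0, 0.006]]
contact_force: [8.1, -0.3, 11.3]
gripper_width: 0.0366
```

{"fn": "apply_moves", "kwargs": {
  "motion": [
    [[0.1, 0, -0.4, 0], [0.2, 0, -0.8, 0], [0.3, 0, -1.2, 0], [0.4, 0, -1.6, 0], [0.5, 0, -2, 0], [0.5, 0, -2.2, 0], [0.5, 0, -2.2, 0]]
  ]
}}

```text
time: 10.47
position: [0.6559, 0.0901, 0.1858]
tcp_rot: [[0.004, -0.019, 1.0], [0.0, 1.0, 0.019], [-1.0, 0.0, 0.004]]
contact_force: [4.5, -0.1, 6.9]
gripper_width: 0.0367
```

```bash
python3 held.py pics/flat.png
```

```text
10.4667 [0.65591436 0.09007421 0.18584994] [ 4.46634483 -0.07549615  6.85896083] 0.0366941963234596
0 tip z~ 12.849941680057487
  return _methods._mean(a, axis=axis, dtype=dtype,
  ret = ret.dtype.type(ret / rcount)
Traceback (most recent call last):
  File "held.py", line 8, in <module>
    r,cc=np.nonzero(b);y0,x0=int(np.median(r)),int(np.median(cc))
                             ~~~^^^^^^^^^^^^^^
ValueError: cannot convert float NaN to integer
```

{"fn": "apply_moves", "kwargs": {
  "motion": [
    [[0, 0, -0.2, 0], [0, 0, -0.2, 0], [0, 0, -0.2, 0]]
  ]
}}

```text
time: 10.77
position: [0.6559, 0.0901, 0.1842]
tcp_rot: [[0.004, -0.019, 1.0], [0.0, 1.0, 0.019], [-1.0, 0.0, 0.004]]
contact_force: [5.6, -0.5, 7.9]
gripper_width: 0.0363
```

{"fn": "apply_moves", "kwargs": {
  "motion": [
    [[0, 0, 0, 0], [0, 0, 0, 0], [0, 0, 0.3, 0], [0, 0, 2, 0], [0, 0, 5, 0], [0, 0, 9, 0], [-1, -5, 13, 0], [-3, -9, 13, 0], [-4, -13, 13, 0], [-4, -17, 13, 0], [-4, -17, 13, 0]]
  ],
  "hand": 0.35
}}

```text
time: 11.68
position: [0.6132, -0.0832, 0.3137]
tcp_rot: [[0.001, -0.019, 1.0], [-0.001, 1.0, 0.019], [-1.0, -0.001, 0.001]]
contact_force: [0.8, -0.5, 0.3]
gripper_width: 0.0576
```

```bash
python3 - <<'E'
from h import *
s=get_state();print(s['time'],s['position'],s['contact_force'])
ims=[]
for n in('scene','top'):
    p,d=cap(n);W=wmap(n,d);hsv=cv2.cvtColor(p,cv2.COLOR_RGB2HSV);z=W[...,2]
    b=(hsv[...,0]>105)&(hsv[...,0]<130)&(hsv[...,1]>100)&(abs(W[...,0]-.63)<.1)&(abs(W[...,1]-.09)<.06)&(z>.016)&(z<.06)
    P=W[b];print(n,b.sum(),cv2.minAreaRect(P[:,:2].astype(np.float32)*1000),np.percentile(z[b],[5,50,95]))
    P=P[P[:,2]>np.median(P[:,2])-.004];A=np.c_[P[:,:2],np.ones(len(P))];print(np.linalg.lstsq(A,P[:,2],rcond=None)[0])
    r,c=np.nonzero(b);y0,x0=int(r.mean()),int(c.mean());ims.append(cv2.resize(p[y0-50:y0+50,x0-50:x0+50],(400,400),interpolation=2))
cv2.imwrite('pics/flat.png',cv2.convertScaleAbs(np.hstack(ims)[:,:,::-1],alpha=1.8))
E
```

```text
11.6833 [ 0.61321013 -0.0831677   0.31368721] [ 0.76073873 -0.53130714  0.25586905]
scene 162 ((625.2581176757812, 88.28337860107422), (77.34430694580078, 35.159542083740234), 1.6466405391693115) [0.02017471 0.02222539 0.02495545]
[-0.00654685 -0.01208243  0.02745609]
top 5 ((593.2235107421875, 72.29962921142578), (8.518802642822266, 1.9818949699401855), 0.4765467345714569) [0.01843302 0.01917403 0.02293194]
[-0.10689654  2.48006241 -0.09476736]
```

View pics/flat.png

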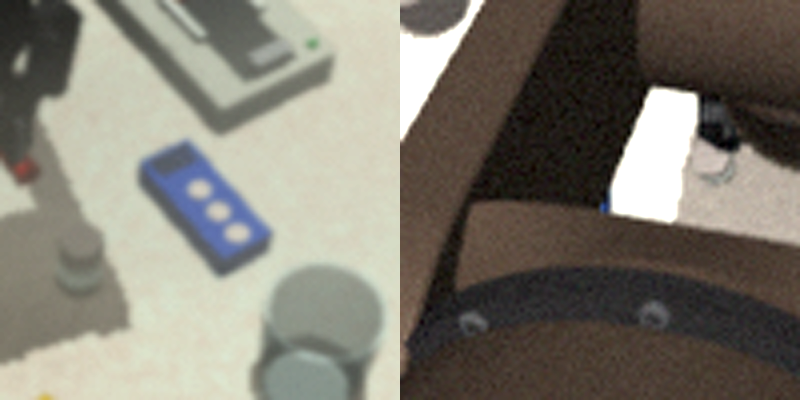

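```bash
python3 - <<'E'
from h import *
p,d=cap('scene');W=wmap('scene',d);x,y,z=np.moveaxis(W,2,0)
b=(z>.0165)&(z<.03)&(x>.565)&(x<.70)&(y>.05)&(y<.125)&~((x<.573)&(y>.12))
k,l,st,_=cv2.connectedComponentsWithStats(b.astype(np.uint8));b=l==1+np.argmax(st[1:,4])
print(b.sum(),cv2.minAreaRect(W[b][:,:2].astype(np.float32)*1000))
for t in('cart_c','cart_press'):
    for r in tip_of(t,'scene')[:3]:
        a,c=np.round(r['point']).astype(int);print(t,a,c,r['conf'],W[a,c])
E
```

```text
467 ((619.0447387695312, 87.51077270507812), (92.18334197998047, 40.41079330444336), 1.2558631896972656)
cart_c 284 145 0.98 [ 0.67688815 -0.40269659  0.03057246]
cart_c 280 147 0.9 [ 0.67082242 -0.39571425  0.03115086]
cart_c 176 320 0.74 [0.62292891 0.08106523 0.02172148]
cart_press 295 134 0.88 [ 0.68848659 -0.43118497  0.031084  ]
cart_press 164 316 0.75 [0.58719685 0.09311009 0.02378474]
```

Both crops are usable: the scene crop shows the cartridge lying flat on the bench with ribs at (175,160), towards the robot. In the top view the arm hides it. I'll regrip 28 mm towards the stop end.

{"fn": "apply_moves", "kwargs": {
  "motion": [
    [[1, 4, 0, 0], [2, 8, -1, 0], [3, 12, -3, 0], [3.3, 16, -6, 0], [3.3, 17.3, -8.5, 0], [3.3, 17.3, -8.5, 0], [3.3, 17.3, -8.5, 0], [3.3, 17.3, -8.5, 0]]
  ]
}}

```text
time: 12.6
position: [0.6474, 0.0946, 0.2278]
tcp_rot: [[-0.0, -0.022, 1.0], [-0.0, 1.0, 0.022], [-1.0, -0.0, -0.0]]
contact_force: [0.2, -0.5, 0.3]
gripper_width: 0.0578
```

{"fn": "apply_moves", "kwargs": {
  "motion": [
    [[-0.1, -0.4, -2, 0], [-0.1, -0.4, -4, 0], [-0.1, -0.4, -4.8, 0], [-0.1, -0.4, -4.8, 0], [-0.1, -0.4, -4.8, 0]]
  ]
}}

```text
time: 13.02
position: [0.6467, 0.0892, 0.1806]
tcp_rot: [[0.001, -0.02, 1.0], [0.0, 1.0, 0.02], [-1.0, 0.0, 0.001]]
contact_force: [-0.0, -0.1, -0.8]
gripper_width: 0.0572
```

{"fn": "apply_moves", "kwargs": {
  "motion": [
    [[0, 0, 0, 0], [0, 0, 0, 0], [0, 0, 0, 0], [0, 0, 0, 0], [0, 0, 0, 0]]
  ],
  "hand": -1,
  "newtons": 60
}}

```text
time: 13.43
position: [0.647, 0.0896, 0.1814]
tcp_rot: [[0.002, -0.02, 1.0], [0.0, 1.0, 0.02], [-1.0, 0.0, 0.002]]
contact_force: [-1.9, -1.3, 9.7]
gripper_width: 0.0363
```

{"fn": "apply_moves", "kwargs": {
  "motion": [
    [[0, 0, 2, 0], [0, 0, 5, 0], [-1, 2, 7.5, 0], [-3, 5, 7.5, 0], [-5, 7.5, 7.5, 0], [-7.8, 9, 7.5, 0], [-7.8, 9, 6.5, 0], [-7.8, 9, 5.3, 0], [-7.8, 9, 5.3, 0], [-7.8, 9, 5.3, 0], [-7.8, 9, 5.3, 0]]
  ]
}}

```text
time: 14.35
position: [0.5692, 0.1791, 0.2328]
tcp_rot: [[0.0, -0.019, 1.0], [0.0, 1.0, 0.019], [-1.0, 0.0, 0.0]]
contact_force: [0.2, 0.7, -0.2]
gripper_width: 0.0366
```

```bash
cat > fee.py <<'E'
from h import *
import sys
s=get_state();print(s['time'],s['position'],s['contact_force'],s['gripper_width'])
a=np.deg2rad(1.2);ex=np.array([np.cos(a),np.sin(a)]);ey=np.array([-ex[1],ex[0]]);ims=[]
for n in('scene','top'):
    p,d=cap(n);W=wmap(n,d);hsv=cv2.cvtColor(p,cv2.COLOR_RGB2HSV)
    q=W[...,:2]-[.505,.1785];u=q@ex*1000;v=q@ey*1000;z=W[...,2]*1000
    b=(hsv[...,0]>105)&(hsv[...,0]<130)&(hsv[...,1]>100)&(abs(u)<100)&(abs(v)<45)&(z>40)
    o=(hsv[...,0]<14)&(hsv[...,1]>150)&(abs(v)<45)&(abs(u)<110)&(z>55)
    print(n,'fol u max',np.percentile(u[o],[90,97]) if o.any() else None)
    if b.sum()>20:
        P=np.c_[u[b],v[b],z[b]];h=P[:,2]>np.median(P[:,2])-4
        print(b.sum(),'rect',cv2.minAreaRect(P[h][:,:2].astype(np.float32)),'z',np.percentile(P[h][:,2],[10,50,90]),'plane',np.linalg.lstsq(np.c_[P[h][:,:2],np.ones(h.sum())],P[h][:,2],rcond=None)[0])
        for lo in range(-50,20,15):
            k=b&(abs(u-lo)<8)
            if k.sum()>5:print(lo,np.percentile(v[k],[2,98]).round(1),np.median(z[k]).round(1))
    ims.append(cv2.resize(p[80:170,275:375] if n=='scene' else p[195:285,110:210],(400,360),interpolation=2))
cv2.imwrite(sys.argv[1],cv2.convertScaleAbs(np.hstack(ims)[:,:,::-1],alpha=1.8))
E
python3 fee.py pics/fee1.png
```

```text
14.35 [0.56918922 0.17914846 0.23279788] [ 0.24682748  0.72495323 -0.15396021] 0.03658716096973658
scene fol u max [-25.10605976 -24.08018286]
top fol u max [28.67079824 50.2430412 ]
366 rect ((28.292160034179688, 2.6908721923828125), (78.8665542602539, 89.75816345214844), 86.69715881347656) z [73.06863696 75.39166129 77.85168346] plane [ 0.1702887   0.49690642 85.84074057]
-5 [-19.6  18.6] 74.8
10 [-19.8  18.1] 75.2
```

View pics/fee1.png

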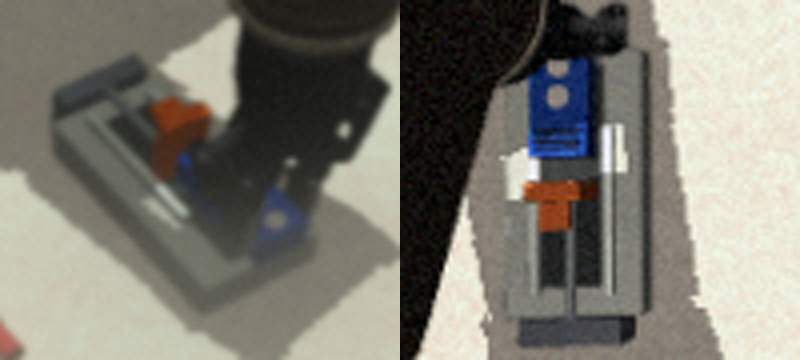

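The cartridge is level over the track: (555,110) in the right crop, ahead of the follower at (560,200). I'll measure where the rails sit across the track before lowering.

```bash
python3 - <<'E'
from h import *
a=np.deg2rad(1.2);ex=np.array([np.cos(a),np.sin(a)]);ey=np.array([-ex[1],ex[0]])
p=np.load('top.npz')['p'];g=cv2.cvtColor(p,cv2.COLOR_RGB2GRAY)
m=camera_model('top');K=np.array([[m['fx'],0,m['cx']],[0,m['fy'],m['cy']],[0,0,1.]]);T=np.linalg.inv(np.array(m['cam_to_world']))
def proj(X): return cv2.projectPoints(np.asarray(X,float),T[:3,:3],T[:3,3],K,np.array(m['D'],float))[0][:,0]
vs=np.arange(-50,50.1,2)
for zc,nm in((.038,'rail top'),):
  for u in(-90,-80,-70,-60,-10,0):
    X=[np.r_[np.array([.505,.1785])+ex*u/1e3+ey*v/1e3,zc] for v in vs];q=proj(X).astype(np.float32)
    I=cv2.remap(g,q[:,0].reshape(1,-1),q[:,1].reshape(1,-1),1)[0]
    print(u,' '.join(f'{int(v)}:{i}' for v,i in zip(vs,I)))
E
```

```text
-90 -50:29 -48:33 -46:52 -44:68 -42:72 -40:73 -38:73 -36:71 -34:70 -32:69 -30:67 -28:48 -26:71 -24:92 -22:80 -20:57 -18:34 -16:19 -14:20 -12:22 -10:20 -8:16 -6:16 -4:19 -2:27 0:40 2:55 4:45 6:32 8:21 10:19 12:19 14:20 16:22 18:21 20:25 22:37 24:59 26:77 28:76 30:69 32:63 34:68 36:70 38:70 40:69 42:67 44:66 46:67 48:69 50:71
-80 -50:29 -48:33 -46:50 -44:66 -42:71 -40:72 -38:71 -36:71 -34:72 -32:71 -30:68 -28:50 -26:72 -24:92 -22:83 -20:53 -18:31 -16:19 -14:17 -12:19 -10:20 -8:19 -6:18 -4:19 -2:28 0:44 2:58 4:46 6:30 8:17 10:20 12:20 14:20 16:19 18:19 20:22 22:35 24:58 26:76 28:77 30:69 32:59 34:66 36:68 38:68 40:69 42:66 44:65 46:67 48:68 50:68
-70 -50:32 -48:37 -46:53 -44:67 -42:71 -40:71 -38:69 -36:72 -34:73 -32:74 -30:74 -28:53 -26:72 -24:91 -22:85 -20:55 -18:32 -16:18 -14:17 -12:17 -10:18 -8:20 -6:20 -4:21 -2:29 0:42 2:56 4:45 6:31 8:19 10:18 12:20 14:19 16:16 18:20 20:26 22:36 24:52 26:72 28:80 30:77 32:66 34:66 36:66 38:66 40:66 42:67 44:69 46:70 48:70 50:71
-60 -50:31 -48:36 -46:53 -44:66 -42:69 -40:69 -38:69 -36:70 -34:70 -32:71 -30:70 -28:50 -26:67 -24:86 -22:82 -20:56 -18:34
[... 174 characters left out ...]
42:71 44:72 46:73 48:73 50:73
-10 -50:31 -48:35 -46:51 -44:64 -42:69 -40:68 -38:68 -36:106 -34:120 -32:126 -30:124 -28:90 -26:102 -24:125 -22:133 -20:100 -18:62 -16:31 -14:21 -12:19 -10:21 -8:24 -6:26 -4:26 -2:25 0:26 2:25 4:27 6:28 8:24 10:26 12:28 14:29 16:28 18:26 20:29 22:40 24:71 26:96 28:109 30:112 32:122 34:124 36:124 38:124 40:125 42:121 44:112 46:100 48:92 50:82
0 -50:33 -48:36 -46:48 -44:61 -42:65 -40:68 -38:69 -36:66 -34:93 -32:118 -30:123 -28:83 -26:97 -24:125 -22:133 -20:97 -18:61 -16:29 -14:14 -12:9 -10:16 -8:32 -6:39 -4:29 -2:23 0:27 2:27 4:26 6:26 8:28 10:28 12:28 14:29 16:30 18:29 20:27 22:26 24:30 26:34 28:41 30:53 32:63 34:67 36:66 38:65 40:68 42:68 44:66 46:69 48:71 50:72
```

The rails centre about 2 mm more to +y than my first estimate, and the scene camera's known bias agrees with that. I'll shift +y and push the follower back.

{"fn": "apply_moves", "kwargs": {
  "motion": [
    [[-0.5, 0.25, 0, 0], [-1.2, 0.23, 0, 0], [-2, 0.21, 0, 0], [-2.8, 0.2, 0, 0], [-3.5, 0.19, 0, 0], [-4.1, 0.18, 0, 0], [-4.1, 0.18, 0, 0], [-4.1, 0.18, 0, 0], [-4.1, 0.18, 0, 0]]
  ]
}}

```text
time: 15.2
position: [0.5277, 0.1815, 0.2328]
tcp_rot: [[0.001, -0.021, 1.0], [0.0, 1.0, 0.021], [-1.0, 0.0, 0.001]]
contact_force: [3.1, -2.4, -1.1]
gripper_width: 0.0365
```

```bash
python3 fee.py pics/fee2.png
```

```text
15.2 [0.52769506 0.18150898 0.23283677] [ 3.12448418 -2.37320673 -1.06784834] 0.03651925371734461
scene fol u max [-53.27760658 -51.30322964]
51 rect ((-5.156620025634766, 0.8601970672607422), (88.07303619384766, 34.78470230102539), 2.4084389209747314) z [71.73928328 73.18372898 75.03873581] plane [ 0.12777148 -0.27935147 74.30686027]
-35 [-18.6 -16.8] 69.0
10 [ 6.6 18.5] 73.5
top fol u max [-10.1341475   32.47884074]
356 rect ((-20.430662155151367, -11.281436920166016), (70.65721130371094, 104.30339050292969), 37.62054443359375) z [73.06149358 75.32403852 78.18250103] plane [ 0.35813609 -0.12792732 95.2301391 ]
-50 [-16.7  20.2] 74.8
-35 [-16.8  20.1] 75.2
-20 [-16.5  20.8] 74.8
-5 [-17.2  20.3] 74.6
10 [-39.2  10.3] 75.4
```

View pics/fee2.png

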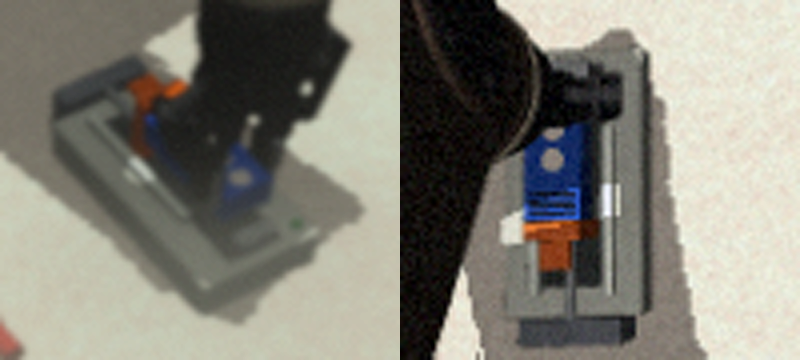

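The follower is pushed back about 27 mm with the cartridge level: they meet near (555,225) in the right crop. I'll lower it into the track.

{"fn": "apply_moves", "kwargs": {
  "motion": [
    [[0.2, 0, -0.4, 0], [0.3, 0, -0.8, 0], [0.3, 0, -1.2, 0], [0.3, 0, -1.5, 0], [0.3, 0, -1.8, 0], [0.3, 0, -2.0, 0], [0.3, 0, -2.0, 0]]
  ]
}}

```text
time: 15.88
position: [0.5302, 0.1815, 0.2121]
tcp_rot: [[-0.001, -0.02, 1.0], [-0.0, 1.0, 0.02], [-1.0, -0.0, -0.001]]
contact_force: [1.7, 0.2, -0.4]
gripper_width: 0.0365
```

{"fn": "apply_moves", "kwargs": {
  "motion": [
    [[0, 0, -0.1, 0], [0, 0, -0.2, 0], [0, 0, -0.2, 0]]
  ]
}}

```text
time: 16.13
position: [0.5303, 0.1815, 0.2114]
tcp_rot: [[0.0, -0.02, 1.0], [0.0, 1.0, 0.02], [-1.0, 0.0, 0.0]]
contact_force: [-1.6, -0.5, 13.9]
gripper_width: 0.0365
```

{"fn": "apply_moves", "kwargs": {
  "motion": [
    [[0, 0, 0.1, 0], [0, 0, 0.1, 0], [0, 0, 0.1, 0], [0, 0, 0.1, 0], [0, 0, 0.1, 0], [0, 0, 0.1, 0]]
  ],
  "hand": 0.2
}}

```text
time: 16.63
position: [0.5303, 0.1815, 0.2116]
tcp_rot: [[-0.0, -0.02, 1.0], [-0.0, 1.0, 0.02], [-1.0, -0.0, -0.0]]
contact_force: [0.3, -0.9, 0.6]
gripper_width: 0.0514
```

{"fn": "apply_moves", "kwargs": {
  "motion": [
    [[0, 0, 1, 0], [0, 0, 3, 0], [0, 0, 6, 0], [0, 0, 10, 0], [0, -4, 14, 0], [0, -8, 16, 0], [0, -12, 16, 0], [0, -16, 16, 0], [0, -20, 16, 0], [0, -24, 16, 0], [0, -24, 16, 0], [0, -24, 16, 0]]
  ]
}}

```text
time: 17.63
position: [0.5302, -0.0612, 0.3724]
tcp_rot: [[0.001, -0.017, 1.0], [-0.0, 1.0, 0.017], [-1.0, -0.0, 0.001]]
contact_force: [0.2, 0.5, 0.2]
gripper_width: 0.0511
```

```bash
sed -i 's/&(z>40)/\&(z>36)/' fee.py; python3 fee.py pics/fee3.png
```

```text
17.6333 [ 0.53015315 -0.06123443  0.37242886] [0.16948023 0.47378703 0.1848767 ] 0.05106966479100641
scene fol u max [-46.14781902 -45.08682496]
225 rect ((-1.1367378234863281, 0.9747810363769531), (89.6279067993164, 38.38983917236328), 0.41989362239837646) z [50.20677679 52.00038999 53.95036195] plane [ 7.74674683e-03 -2.16964707e-02  5.21003054e+01]
-35 [-18.   18.2] 51.9
-20 [-17.9  17.9] 52.0
-5 [-17.6  18.3] 51.5
10 [-17.6  19. ] 52.0
top fol u max None
```

View pics/fee3.png

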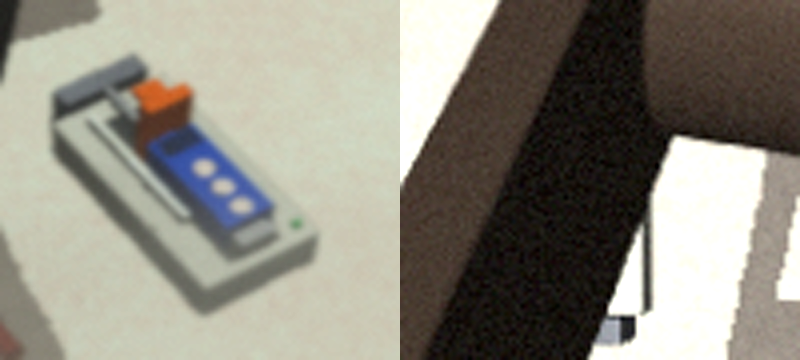

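The cartridge lies flat in the track at (210,180), between the follower and the stop at (250,235). Its top is at 52 mm with tilt under 0.03 rad. The follower face is at −45 to −46 mm, a travel of about 0.020, and the centre is within about 2 mm of the seat. I'm handing it in.

```bash
python3 -c "
from station import *
print(sign_off(), get_state()['time'])"
```

```text
the job is handed in; nothing more can be done
the job is handed in; nothing more can be done
```

The blue cartridge is loaded in the feeder and the job is handed in, at about 17.7 s of the allowed 51 s. The sign-off gives no verdict, so success rests on my own checks.

**What I did**
- I pressed the ribbed end until the cartridge stayed tipped by itself at about 30°, then gripped the raised end and lifted it out.
- The gripper cannot lean, so I set the cartridge flat on free bench near (0.65, 0.09) and gripped it again level.
- With it I pushed the follower back about 27 mm, lowered it to the track floor, let go and moved the arm clear.

**Last checks** (scene camera only; the arm hid the feeder from the top camera)
- **Cartridge:** it lies flat with its top at 52 mm, along the track within about 0.5°. Its centre is about 1 to 2 mm from the seat.
- **Follower:** its face rests at the cartridge's end, which puts its travel at about 0.020 m. I did not measure the contact force; the picture shows them touching.
- **Gripper:** it is off the cartridge, with only noise in the force reading.

**Disagreement:** the two cameras differed by about 2 mm on the feeder's sideways position. I used the top camera, which matched the robot's own reading, and the cartridge went down between the rails cleanly.

**Not rechecked:** I did not look at the yellow cartridge or the other bench items again at the end. The yellow one was still lying in its pocket right after I lifted the blue one, and I saw no contact with anything else.

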